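# Close the seedling carton and send it to the stop

## Task

Close the carton of seedling trays on the roller track: fold both short end flaps in first, then both long flaps down over them, all lying flat. Then push the closed carton along the track until it is hard against the end stop. Leave the other things on the table where they are.

Things in the scene. Friction and masses are not known exactly. Their poses are not given: they have to be found in the camera images.
- carton_rim (a point): Centre of the mouth of an open brown cardboard carton, level with its walls' top edge, 164.5 mm above the table. x runs across the carton away from the robot, y along its length to the track's stop on the left, z up; moves with the carton. Carton 160 (x) by 240 (y) by 120 mm high, walls 4 mm, on a steel roller track; a coir tray inside ends 25 mm below the rim.
- carton (a joint): How far the carton has slid along the track, along its own +y (left), in m: 0 to 0.10, where 0.10 is hard against the end stop. It cannot leave or turn on the track; a push of about 5 to 7 N slides it and it stays where it is left. Its floor is 44.5 mm above the table.
- track: Roller track fixed to the table, 200 mm (x) by 400 mm (y), 44 mm high, with a dark steel end-stop plate across its left end (+y, inner face at y = 172 mm, top 95 mm above the table). Origin: centre of its underside, on the table; axes parallel to the carton's.
- short_left (a joint): Short end flap at the left end (nearer the stop, carton's +y), hinge angle in rad: 0 folded in level over the mouth, 1.57 upright, larger leans outwards, 2.8 the limit. It stays at any angle; a push of about 0.5 to 1 N near its free edge moves it. Flap 152 mm wide, 79 mm from hinge to free edge, 3 mm thick; the hinge line is at y = +120 mm in carton_rim's frame, 2 mm above the rim.
- short_left_edge (a point): Middle of the free edge of that flap (short_left); it moves with the flap. While the flap leans outwards a sideways push on this edge must be allowed to carry it upwards too: a finger that holds the edge down shoves the carton along instead.
- short_right (a joint): Short end flap at the right end (carton's -y), hinge angle in rad: 0 folded in level over the mouth, 1.57 upright, larger leans outwards, 2.8 the limit. It stays at any angle; a push of about 0.5 to 1 N near its free edge moves it. Flap 152 mm wide, 79 mm from hinge to free edge, 3 mm thick; the hinge line is at y = -120 mm in carton_rim's frame, 2 mm above the rim.
- short_right_edge (a point): Middle of the free edge of that flap (short_right); it moves with the flap. While the flap leans outwards a sideways push on this edge must be allowed to carry it upwards too: a finger that holds the edge down shoves the carton along instead.
- long_near (a joint): Long flap on the near side (carton's -x), hinge angle in rad: 0 folded in level over the mouth, 1.57 upright, larger leans outwards, 2.8 the limit. It stays at any angle; a push of about 0.5 to 1 N near its free edge moves it. Flap 238 mm wide, 79 mm from hinge to free edge, 3 mm thick; the hinge line is at x = -80 mm in carton_rim's frame, 6 mm above the rim.
- long_near_edge (a point): Middle of the free edge of that flap (long_near); it moves with the flap. While the flap leans outwards a sideways push on this edge must be allowed to carry it upwards too: a finger that holds the edge down shoves the carton along instead.
- long_far (a joint): Long flap on the far side (carton's +x), hinge angle in rad: 0 folded in level over the mouth, 1.57 upright, larger leans outwards, 2.8 the limit. It stays at any angle; a push of about 0.5 to 1 N near its free edge moves it. Flap 238 mm wide, 79 mm from hinge to free edge, 3 mm thick; the hinge line is at x = +80 mm in carton_rim's frame, 6 mm above the rim.
- long_far_edge (a point): Middle of the free edge of that flap (long_far); it moves with the flap. While the flap leans outwards a sideways push on this edge must be allowed to carry it upwards too: a finger that holds the edge down shoves the carton along instead.
- tape_gun: Loose grey hand tape dispenser 110 x 35 mm, 78 mm high, on the table; leave it alone. Origin: centre of its underside.
- dibber: Loose wooden-handled dibber with a steel tip, 160 mm long, 22 mm thick, lying; leave it alone. Origin: centre of its underside.
- sprayer: Loose white plastic bottle, 60 mm across, 130 mm high, standing; leave it alone. Origin: centre of its underside.
- seed_jar: Loose clear jar with a white cap, 64 mm across, 80 mm high; leave it alone. Origin: centre of its underside.
- tub: Loose clear plastic seed tub 110 x 160 x 45 mm; leave it alone. Origin: centre of its underside.
- cover: Loose shallow grey plastic cover 130 x 180 x 12 mm; leave it alone. Origin: centre of its underside.

How it is judged (in metres and radians):
On the way, in this order (a step that is already met when the one before it is completed fails the run):
1. both short flaps are folded in (each within 0.1 rad of level) (value of joint each of short_left, short_right below 0.1 rad), for 0.2 s.
2. both long flaps are folded down over them (all four within 0.1 rad of level) (all of step 1 and value of joint each of long_near, long_far below 0.1 rad), for 0.2 s.
3. the closed carton is against the stop (slid at least 95 mm of 100) (value of joint carton above 0.095 m), for 0.2 s.
At the end, for the whole second after the job is handed in: All four flaps are within 0.1 rad of level, the short ones folded before the long ones, and the carton rests within 5 mm of the end stop (all of step 2 and value of joint carton above 0.095 m and velocity of joint carton below 0.01 m/s); the robot touches nothing.
It fails at once if a long flap is folded in past upright (below 1.2 rad) while a short flap is still not folded in (above 0.25 rad) (value of joint any of long_near, long_far below 1.2 rad and value of joint any of short_left, short_right above 0.25 rad).
It fails at once if a bystander is moved by more than 40 mm (distance of any of tape_gun, dibber, sprayer, seed_jar, tub, cover from where it was at the start of the episode above 0.04 m).
It also fails if it takes over 64 s, if anything falls off the work surface, if the arm or the gripper's body presses on something with over 40 N, if the wrist force passes 120 N, or if a joint passes its speed limit or range.

## Robot

A 6-joint arm with a two-finger parallel gripper is mounted at the origin on the work surface. World frame = base frame: x ahead of the robot, y to its left, z up, the work surface at z = 0. Lengths are in mm, angles in rad, forces in N, time in s.
With the tool pointing down it reaches from about 300 to 1000 mm from the base axis. Payload 5.1 kg.
Tool frame: the origin (TCP) lies at the very end of the fingers, on their centre line; the grasp point (between the pads) lies 19 mm behind it; z points along the fingers, y is the direction in which the jaws open and shut (so a half turn about z gives the same grasp; the last joint's range is limited). The gripper opens to 95 mm and grips with 3 to 60 N. Pads are 20 mm wide; open, the fingers measure 119 mm over their backs; the gripper's body (75 mm by 180 mm) begins 59 mm behind the grasp point.
Start: joints at [-1.339, 0.124, 1.65, -0, 1.367, -0.083], TCP at [201.224, -618.056, 189.456] pointing down, gripper open.
Joint ranges: [-2.61, 2.61], [-1.02, 2.33], [0.03, 2.71], [-1.35, 4.49], [0.32, 2.68], [-2.91, 2.91]. Speed limits (rad/s): [2.57, 2.57, 3.14, 3.14, 3.14, 3.14].

## Interface

Orientations are given as a unit quaternion [w, x, y, z].
In Python, from bench import sensors, viewer, close_job gives the robot as it stands.
- The arm moves only by the tool play_rows, never from a script. Its argument "moves" is a list of rows, each an object of numbers: "grip": the closure, from 0 (fully open) to 1 (shut); "dx", "dy", "dz": the shift along the tool's x, y, z in mm; "rx", "ry", "rz": the turn, a rotation vector about the tool's x, y, z in rad. A call has 1 to 20 rows; each row is the pose to reach, as a shift and turn from the pose measured when the call began, along the tool's axes at that moment; what a row does not reach only later rows make up. A row lasts 1/8 s, in which the tool goes at most 62.5 mm and 10.7 degrees, less where a joint would pass 70% of its speed; a pose out of reach is approached as far as the arm can. A call with a gripper value outside its range is refused whole. The fingers move at their own pace and stop on an object; "grip_force" is the grip in N (left out, the last holds). Time passes only in rows, so rows that repeat a pose let the fingers close. It gives the time, the measured TCP pose, the force and the opening at its end, in the units of the state.
- sensors.observe(): the state, without advancing time (a new reading comes with each control period).
- viewer.read_camera(name): name is "scene" or "top"; returns a dict with "color" (384x512x3 uint8, red, green, blue), "range_z" (384x512 float32, mm along the optical axis (not along the pixel's ray), 0 where there is no reading), "fx", "fy", "cx", "cy" (pixels), "world_to_cam" (4x4, takes a point from world to camera coordinates). Camera axes: x right, y up, looking along -z (the intrinsics and any distortion apply to the point x, -y, -z); pixel columns grow to the right and rows downward; lengths in mm; the calibration is good to about 2 mm. A picture is of the moment at which its call begins.
- close_job(): hands the job in, once; it reports no verdict.
The state is a dict: "clock": time; "joints": joint angles; "qd": joint speeds; "effort": joint torques, N m; "eef_pos": TCP position; "orientation": TCP orientation; "wrist_force": force on the tool from outside, world axes, zero at the start; "wrist_torque": the same for the moment, N m; "grip_width": opening from 0.0 (shut) to 1.0 (fully open).
Only numpy, scipy, OpenCV 4.12 (cv2) and the standard library are available. Lean on these libraries where they do the work, as an engineer would, in place of code of your own. Each camera call takes 0.05 s, during which the arm holds its last target. There are 200 camera calls.

## Working session

There is one attempt and no reset: what is moved stays moved. The work goes in short steps, Python scripts to look and compute and a tool call to move; the robot and the scene stay as the last step left them, time stands still between calls to the robot, and variables do not carry over. Pictures are saved under pics/ and viewed, on a budget of 10 in all, crops included, one or two more only if the job needs it, and the job is handed in when it is done.

Besides the shell and the picture viewer there is one more tool, called after "Emit:" as a command line: name --argument value ..., lists and objects as JSON in quotes. play_rows: Moves the arm, as the interface text tells. Its arguments: {"type":"object","properties":{"moves":{"type":"array"},"grip_force":{"type":"number"}},"required":["moves"]}

```bash
mkdir -p pics; ls
cat > h.py <<'E'
import numpy as np, cv2
from bench import sensors, viewer, close_job
def cam(n):
    c=viewer.read_camera(n); return c
def pts(c):
    d=c["range_z"]; v,u=np.indices(d.shape)
    P=np.stack([(u-c["cx"])*d/c["fx"],-(v-c["cy"])*d/c["fy"],-d,np.ones_like(d)],-1)
    W=P@np.linalg.inv(c["world_to_cam"]).T
    W[d==0]=np.nan
    return W[...,:3]
def save(c,n): cv2.imwrite(f"pics/{n}.png",cv2.cvtColor(c["color"],cv2.COLOR_RGB2BGR))
E
python3 - <<'E'
from h import *
a=cam("scene");b=cam("top")
im=np.hstack([a["color"],b["color"]]);im=cv2.resize(im,(800,300),interpolation=cv2.INTER_AREA)
save({"color":im},"p1")
for c in(a,b):
    print(c["fx"],c["cx"],c["cy"]);print(np.linalg.inv(c["world_to_cam"]).round(3)[:3])
    np.save("pics/x.npy",c["color"])
s=sensors.observe();print(s)
E
```

```text
pics
353.79817969052783 249.22943681791438 190.8737043301674
[[-8.72000e-01 -4.00000e-01  2.82000e-01  7.89594e+02]
 [ 4.89000e-01 -6.96000e-01  5.25000e-01  4.81506e+02]
 [-1.30000e-02  5.96000e-01  8.03000e-01  9.46877e+02]]
404.46461352357954 244.95840411983568 183.11919918097263
[[-1.000000e-03  9.980000e-01 -6.000000e-02  4.407800e+02]
 [-1.000000e+00 -2.000000e-03 -1.300000e-02 -7.432300e+01]
 [-1.300000e-02  6.000000e-02  9.980000e-01  1.264355e+03]]
{'clock': 0.1, 'joints': array([-1.33859783e+00,  1.24451780e-01,  1.65156152e+00,  5.51245314e-06,
        1.36748357e+00, -8.26264230e-02]), 'qd': array([-8.45005619e-05,  9.97740933e-06, -2.79400850e-03, -2.60721952e-04,
        7.63036949e-06, -1.76359824e-04]), 'effort': array([ 4.80934832e-04, -4.18882692e+01, -3.61096215e+01,  7.76143768e-02,
        4.61939746e-02, -6.85338659e-05]), 'eef_pos': array([ 201.08318024, -617.44507064,  188.28807824]), 'orientation': array([-9.49649155e-04,  9.87635860e-01,  1.56762565e-01, -6.84467097e-05]), 'wrist_force': array([-0.92294524, -0.02434745,  0.66609353]), 'wrist_torque': array([ 0.01988297,  0.01968876, -0.04524727]), 'grip_width': 0.996742793863745}
```

View pics/p1.png

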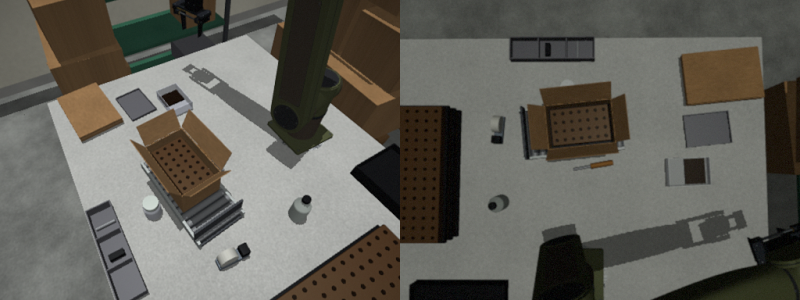

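The pair shows the open carton near (580,125) in the top half (right panel), with all flaps leaning outward, the stop at its left end, the dibber near, and the jar behind the far flap. Now the measurements.

Run:
```python
from h import *
b=cam("top");a=cam("scene")
crop=b["color"][60:260,90:350];save({"color":cv2.resize(crop,(780,600),interpolation=cv2.INTER_CUBIC)},"p2")
for c in(b,a):
    W=pts(c);np.save("pics/W.npy",W)
    hsv=cv2.cvtColor(c["color"],cv2.COLOR_RGB2HSV)
    x,y,z=np.moveaxis(W,-1,0)
    roi=(x>350)&(x<850)&(y>-400)&(y<250)
    br=roi&(hsv[...,1]>80)&(z>120)
    n,l,s,ce=cv2.connectedComponentsWithStats(br.astype(np.uint8))
    for i in range(1,n):
        if s[i,4]>60:
            p=W[l==i];print(s[i],p.min(0).round(),p.max(0).round())
# non-carton objects, top
W=pts(b);x,y,z=np.moveaxis(W,-1,0)
m=(z>15)&(x>200)&(x<900)&(y>-700)&(y<350)&np.isfinite(z)
n,l,s,ce=cv2.connectedComponentsWithStats(m.astype(np.uint8))
for i in range(1,n):
    if s[i,4]>40: p=W[l==i];print('obj',s[i,:4],p.min(0).round(),p.max(0).round())
# grid of heights over carton from top (x rows, y cols)
```

```text
[ 163  104  131  101 6042] [ 449. -183.  120.] [706. 152. 245.]
[ 191  134   79   53 3338] [ 500. -127.  125.] [646.  92. 146.]
[ 167  139  129  121 8718] [ 448. -182.  120.] [706. 154. 244.]
obj [139  59 110  20] [846. -68.  15.] [900. 271.  48.]
obj [185  61   7  11] [868. 110.  16.] [900. 131.  31.]
obj [358  60  99  76] [ 664. -700.   15.] [ 895. -411.   45.]
obj [151 102 143 104] [ 447. -185.   15.] [754. 230. 245.]
obj [115 148  19  37] [513. 292.  15.] [622. 334.  84.]
obj [340 201  59  39] [ 345. -514.   15.] [ 459. -350.   52.]
obj [221 205  52  14] [ 408. -141.   15.] [448.  16.  25.]
obj [112 250  27  22] [256. 270.  15.] [313. 328. 134.]
obj [430 285  82  72] [ 200. -685.  213.] [ 258. -384.  590.]
obj [199 301  49  83] [200. -69. 208.] [212.  -3. 713.]
```

View pics/p2.png

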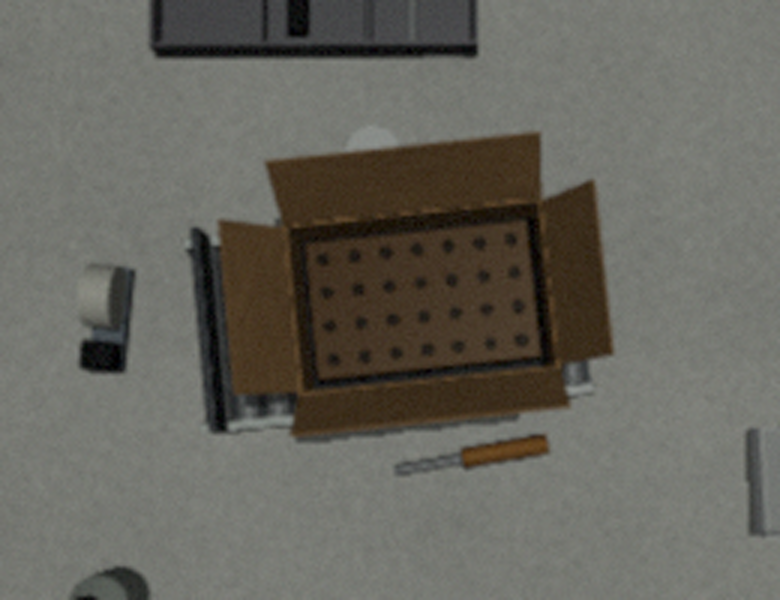

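```bash
cat >> h.py <<'E'
def frame(c0,yaw):
    R=np.array([[np.cos(yaw),-np.sin(yaw)],[np.sin(yaw),np.cos(yaw)]]); return np.array(c0),R
E
python3 - <<'E'
from h import *
b=cam("top");a=cam("scene")
C={}
for n,c in(("top",b),("scene",a)):
    W=pts(c);x,y,z=np.moveaxis(W,-1,0)
    hsv=cv2.cvtColor(c["color"],cv2.COLOR_RGB2HSV)
    m=(z>134)&(z<146)&(x>480)&(x<660)&(y>-140)&(y<105)
    k,l,s,_=cv2.connectedComponentsWithStats(m.astype(np.uint8)); i=1+s[1:,4].argmax()
    p=W[l==i]; print(n,'tray z',np.median(p[:,2]),cv2.minAreaRect(p[:,:2].astype(np.float32)))
    # stop plate: z 85..100 
    q=W[(z>85)&(z<100)&(y>130)&(y<230)&(x>440)&(x<720)]
    if len(q)>5: print('stop',len(q),q.mean(0).round(1),np.degrees(np.arctan2(*-np.linalg.svd(q[:,:2]-q[:,:2].mean(0))[2][0])))
    ctr,R=frame([574,-17],np.radians(4))
    br=(hsv[...,1]>80)&(z>100)&(x>400)&(x<760)&(y>-250)&(y<210)
    p=W[br];L=(p[:,:2]-ctr)@R
    for nm,d,o,lim,h in(("sl",L[:,1],L[:,0],70,120),("sr",-L[:,1],L[:,0],70,120),("ln",-L[:,0],L[:,1],100,80),("lf",L[:,0],L[:,1],100,80)):
        k=(d>h+12)&(abs(o)<lim)
        if k.sum()<20: continue
        f=np.polyfit(d[k],p[k,2],1); e=d[k].max(); print(nm,k.sum(),'slope',f.round(3),'ang',np.pi-np.arctan(f[0]),'edge d',e.round(1),'zmax',p[k,2].max().round(1),'hinge d at 168',(168-f[1])/f[0])
E
```

```text
top tray z 139.1117393185989 ((573.45458984375, -17.007949829101562), (129.9638214111328, 210.05282592773438), 5.97221040725708)
stop 224 [551.8 197.4  93.9] 84.09595253256138
sl 800 slope [ 1.454 -4.736] ang 2.1732387857897733 edge d 165.5 zmax 235.5 hinge d at 168 118.79539333576938
sr 683 slope [  1.637 -26.552] ang 2.1191618491826114 edge d 162.8 zmax 238.1 hinge d at 168 118.84361248201353
ln 692 slope [ 1.856 26.748] ang 2.0650740917744743 edge d 119.1 zmax 245.8 hinge d at 168 76.12011952530109
lf 1110 slope [ 1.607 46.915] ang 2.1273455231468206 edge d 123.4 zmax 242.5 hinge d at 168 75.33322562613618
scene tray z 140.68402087989728 ((574.720458984375, -17.373817443847656), (130.44825744628906, 210.31845092773438), 6.04346227645874)
stop 322 [557.7 199.8  94.4] -95.94317469688977
sl 300 slope [1.397 5.231] ang 2.192129721699159 edge d 167.6 zmax 235.9 hinge d at 168 116.5302461757826
sr 862 slope [  1.609 -21.174] ang 2.1267700105476934 edge d 162.4 zmax 237.1 hinge d at 168 117.54396792834034
ln 951 slope [ 1.867 27.349] ang 2.0624587151647704 edge d 116.4 zmax 244.0 hinge d at 168 75.32202572361886
lf 548 slope [ 1.569 51.819] ang 2.138295648478447 edge d 124.4 zmax 243.3 hinge d at 168 74.05903164922489
```

Emit:
play_rows --moves '[{"dz":-60,"grip":1},{"dx":30,"dy":-15,"dz":-115,"rz":0.1,"grip":1},{"dx":80,"dy":-40,"dz":-140,"rz":0.21,"grip":1},{"dx":130,"dy":-65,"dz":-140,"rz":0.21,"grip":1},{"dx":180,"dy":-89,"dz":-140,"rz":0.21,"grip":1},{"dx":230,"dy":-113,"dz":-140,"rz":0.21,"grip":1},{"dx":280,"dy":-138,"dz":-140,"rz":0.21,"grip":1},{"dx":330,"dy":-163,"dz":-140,"rz":0.21,"grip":1},{"dx":380,"dy":-188,"dz":-140,"rz":0.21,"grip":1},{"dx":430,"dy":-212,"dz":-140,"rz":0.21,"grip":1},{"dx":475,"dy":-235,"dz":-140,"rz":0.21,"grip":1},{"dx":495,"dy":-245,"dz":-140,"rz":0.21,"grip":1},{"dx":495,"dy":-245,"dz":-140,"rz":0.21,"grip":1},{"dx":495,"dy":-245,"dz":-140,"rz":0.21,"grip":1}]'

```text
$.moves[0]: bad value
```

```bash
cat >> h.py <<'E'
C0,RR=frame([574,-17.2],np.radians(6))
def loc():
    s=sensors.observe();p=s["eef_pos"];q=s["orientation"]
    print('t',round(s["clock"],2),'local',((p[:2]-C0)@RR).round(1),'z',p[2].round(1),'toolx yaw vs carton',(2*np.arctan2(q[2],q[1])-np.radians(6)).round(3),'q',q.round(3),'F',(RR.T@s["wrist_force"][:2]).round(2),s["wrist_force"][2].round(2),'grip',round(s["grip_width"],2))
def flaps(slide=None):
    for n in("top","scene"):
        c=cam(n);W=pts(c);x,y,z=np.moveaxis(W,-1,0);hsv=cv2.cvtColor(c["color"],cv2.COLOR_RGB2HSV)
        L=(W[...,:2]-C0)@RR; br=(hsv[...,1]>80)&(z>100)&(abs(L[...,0])<170)&(abs(L[...,1])<320)
        if slide is None:
            pass
        p=L[br];zz=z[br]; s=slide or 0
        u=p[:,0];v=p[:,1]-s
        for nm,d,o,lim,h,hz in(("sl",v,u,65,120,166.5),("sr",-v,u,65,120,166.5),("ln",-u,v,100,80,170.5),("lf",u,v,100,80,170.5)):
            k=(abs(o)<lim)&(d>h-77)&(d<h+78)&(np.hypot(d-h,zz-hz)>15)&(zz>hz-15)
            if k.sum()<20: print(n,nm,'few');continue
            a=np.arctan2(zz[k]-hz,h-d[k]); print(n,nm,k.sum(),np.percentile(a,[10,50,90]).round(2))
E
python3 -c "
from h import *
loc();flaps()"
```

```text
t 0.3 local [-433.6 -558.4] z 189.0 toolx yaw vs carton 0.21 q [-0.     0.988  0.157 -0.   ] F [-0.2  -0.26] -0.05 grip 1.0
top sl 866 [2.07 2.13 2.17]
top sr 747 [2.02 2.08 2.11]
top ln 841 [1.99 2.02 2.04]
top lf 1329 [2.01 2.07 2.11]
scene sl 306 [2.07 2.12 2.15]
scene sr 996 [1.98 2.06 2.1 ]
scene ln 1255 [1.93 1.99 2.03]
scene lf 655 [2.02 2.07 2.09]
```

Emit:
play_rows --moves '[{"dx":0,"dy":0,"dz":-60,"rx":0,"ry":0,"rz":0,"grip":1},{"dx":30,"dy":-15,"dz":-115,"rx":0,"ry":0,"rz":0.1,"grip":1},{"dx":80,"dy":-40,"dz":-140,"rx":0,"ry":0,"rz":0.21,"grip":1},{"dx":130,"dy":-65,"dz":-140,"rx":0,"ry":0,"rz":0.21,"grip":1},{"dx":180,"dy":-89,"dz":-140,"rx":0,"ry":0,"rz":0.21,"grip":1},{"dx":230,"dy":-113,"dz":-140,"rx":0,"ry":0,"rz":0.21,"grip":1},{"dx":280,"dy":-138,"dz":-140,"rx":0,"ry":0,"rz":0.21,"grip":1},{"dx":330,"dy":-163,"dz":-140,"rx":0,"ry":0,"rz":0.21,"grip":1},{"dx":380,"dy":-188,"dz":-140,"rx":0,"ry":0,"rz":0.21,"grip":1},{"dx":430,"dy":-212,"dz":-140,"rx":0,"ry":0,"rz":0.21,"grip":1},{"dx":475,"dy":-235,"dz":-140,"rx":0,"ry":0,"rz":0.21,"grip":1},{"dx":495,"dy":-245,"dz":-140,"rx":0,"ry":0,"rz":0.21,"grip":1},{"dx":495,"dy":-245,"dz":-140,"rx":0,"ry":0,"rz":0.21,"grip":1}]'

```text
clock: 2.02
eef_pos: [596.4, -231.2, 329.1]
orientation: [-0.0, 0.999, 0.053, -0.0]
wrist_force: [0.3, -0.6, 0.6]
grip_width: 0.004
```

```bash
python3 -c "
from h import *
loc()"
```

```text
t 2.02 local [-1.000e-01 -2.152e+02] z 329.1 toolx yaw vs carton 0.002 q [-0.     0.999  0.053 -0.   ] F [ 0.27 -0.68] 0.57 grip 0.0
```

Emit:
play_rows --moves '[{"dx":0,"dy":-25,"dz":59,"rx":0,"ry":0,"rz":0,"grip":1},{"dx":0,"dy":-25,"dz":124,"rx":0,"ry":0,"rz":0,"grip":1},{"dx":0,"dy":-25,"dz":124,"rx":0,"ry":0,"rz":0,"grip":1},{"dx":0,"dy":-39,"dz":124,"rx":0,"ry":0,"rz":0,"grip":1},{"dx":0,"dy":-55,"dz":122,"rx":0,"ry":0,"rz":0,"grip":1},{"dx":0,"dy":-69,"dz":118,"rx":0,"ry":0,"rz":0,"grip":1},{"dx":0,"dy":-83,"dz":114,"rx":0,"ry":0,"rz":0,"grip":1},{"dx":0,"dy":-97,"dz":114,"rx":0,"ry":0,"rz":0,"grip":1},{"dx":0,"dy":-109,"dz":118,"rx":0,"ry":0,"rz":0,"grip":1},{"dx":0,"dy":-118,"dz":122,"rx":0,"ry":0,"rz":0,"grip":1},{"dx":0,"dy":-125,"dz":127,"rx":0,"ry":0,"rz":0,"grip":1},{"dx":0,"dy":-132,"dz":135,"rx":0,"ry":0,"rz":0,"grip":1},{"dx":0,"dy":-138,"dz":143,"rx":0,"ry":0,"rz":0,"grip":1},{"dx":0,"dy":-141,"dz":152,"rx":0,"ry":0,"rz":0,"grip":1},{"dx":0,"dy":-143,"dz":159,"rx":0,"ry":0,"rz":0,"grip":1},{"dx":0,"dy":-143,"dz":162,"rx":0,"ry":0,"rz":0,"grip":1},{"dx":0,"dy":-143,"dz":162,"rx":0,"ry":0,"rz":0,"grip":1}]'

```text
clock: 4.15
eef_pos: [581.0, -89.1, 166.9]
orientation: [-0.0, 0.999, 0.053, -0.001]
wrist_force: [0.8, -0.6, 0.2]
grip_width: 0.009
```

```bash
python3 -c "
from h import *
loc();flaps()
save(cam('scene'),'p3')"
```

```text
t 4.15 local [ -0.6 -72.3] z 166.9 toolx yaw vs carton 0.002 q [-0.     0.999  0.053 -0.001] F [ 0.77 -0.67] 0.21 grip 0.01
top sl 858 [2.08 2.13 2.17]
top sr 1855 [1.36 1.47 1.6 ]
top ln 3591 [1.38 1.62 1.75]
top lf 1579 [1.38 2.03 2.1 ]
scene sl 310 [2.07 2.12 2.15]
scene sr 1383 [1.28 1.5  2.08]
scene ln 3811 [1.39 1.65 2.01]
scene lf 1513 [1.21 1.45 2.08]
```

View pics/p3.png

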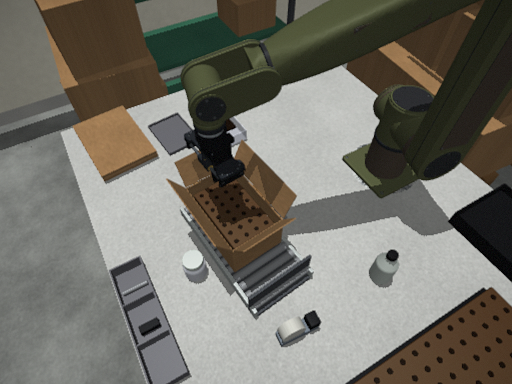

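The right flap is folded in under the gripper near (230,175). The other three are still open. I'll lift and cross to the left end.

Emit:
play_rows --moves '[{"dx":0,"dy":0,"dz":-60,"rx":0,"ry":0,"rz":0,"grip":1},{"dx":0,"dy":-20,"dz":-110,"rx":0,"ry":0,"rz":0,"grip":1},{"dx":0,"dy":-80,"dz":-120,"rx":0,"ry":0,"rz":0,"grip":1},{"dx":0,"dy":-140,"dz":-120,"rx":0,"ry":0,"rz":0,"grip":1},{"dx":0,"dy":-200,"dz":-120,"rx":0,"ry":0,"rz":0,"grip":1},{"dx":0,"dy":-250,"dz":-120,"rx":0,"ry":0,"rz":0,"grip":1},{"dx":0,"dy":-287,"dz":-120,"rx":0,"ry":0,"rz":0,"grip":1},{"dx":0,"dy":-287,"dz":-120,"rx":0,"ry":0,"rz":0,"grip":1}]'

```text
clock: 5.3
eef_pos: [550.5, 198.2, 287.8]
orientation: [-0.0, 0.998, 0.055, 0.0]
wrist_force: [1.2, 0.1, 0.8]
grip_width: 0.004
```

Run:
```python
from h import *
loc()
c=cam("top");save({"color":cv2.resize(c["color"][60:260,90:350],(780,600))},"p4")
for n in("top","scene"):
    W=pts(cam(n));L=(W[...,:2]-C0)@RR;z=W[...,2]
    for D in(50,60,70,80,90,100,110):
        k=(abs(L[...,0])<50)&(abs(L[...,1]+D)<3); print(n,D,k.sum(),np.nanmedian(z[k]).round(1) if k.any() else None)
```

```text
t 5.3 local [ -0.9 216.7] z 287.8 toolx yaw vs carton 0.005 q [-0.     0.998  0.055  0.   ] F [ 1.21 -0.  ] 0.8 grip 0.0
top 50 76 139.1
top 60 77 139.6
top 70 75 138.5
top 80 79 139.1
top 90 75 139.1
top 100 78 139.0
top 110 70 105.0
scene 50 55 140.7
scene 60 63 140.9
scene 70 58 140.7
scene 80 63 141.0
scene 90 58 141.2
scene 100 61 140.4
scene 110 0 None
```

View pics/p4.png

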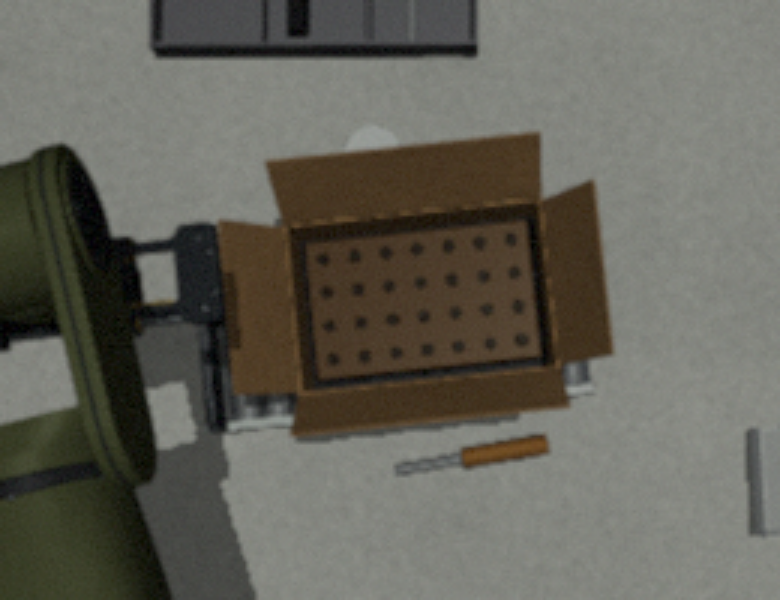

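The top view shows the right flap still open at (580,270), so my earlier reading was wrong and the sweep missed it. I'll do the left one in slower stages and check the contact.

Emit:
play_rows --moves '[{"dx":0,"dy":10,"dz":50,"rx":0,"ry":0,"rz":0,"grip":1},{"dx":0,"dy":15,"dz":95,"rx":0,"ry":0,"rz":0,"grip":1},{"dx":0,"dy":15,"dz":95,"rx":0,"ry":0,"rz":0,"grip":1},{"dx":0,"dy":25,"dz":95,"rx":0,"ry":0,"rz":0,"grip":1},{"dx":0,"dy":35,"dz":95,"rx":0,"ry":0,"rz":0,"grip":1},{"dx":0,"dy":45,"dz":93,"rx":0,"ry":0,"rz":0,"grip":1},{"dx":0,"dy":55,"dz":90,"rx":0,"ry":0,"rz":0,"grip":1},{"dx":0,"dy":65,"dz":87,"rx":0,"ry":0,"rz":0,"grip":1},{"dx":0,"dy":65,"dz":87,"rx":0,"ry":0,"rz":0,"grip":1}]'

```text
clock: 6.58
eef_pos: [559.4, 131.0, 205.5]
orientation: [-0.001, 0.999, 0.053, 0.003]
wrist_force: [-3.9, 2.2, 9.6]
grip_width: 0.007
```

Run:
```python
from h import *
loc();flaps()
c=cam("scene");save({"color":cv2.resize(c["color"][120:330,120:380],(743,600))},"p5")
```

```text
t 6.58 local [  1.  148.9] z 205.5 toolx yaw vs carton 0.0 q [-0.001  0.999  0.053  0.003] F [-3.61  2.59] 9.57 grip 0.01
top sl 3167 [1.5  1.65 1.76]
top sr 767 [2.11 2.14 2.19]
top ln 1621 [1.45 1.96 2.03]
top lf 1467 [1.9  2.07 2.11]
scene sl 1976 [1.54 1.67 1.85]
scene sr 1013 [2.08 2.13 2.2 ]
scene ln 228 [1.52 1.97 2.02]
scene lf 705 [1.98 2.07 2.09]
```

View pics/p5.png

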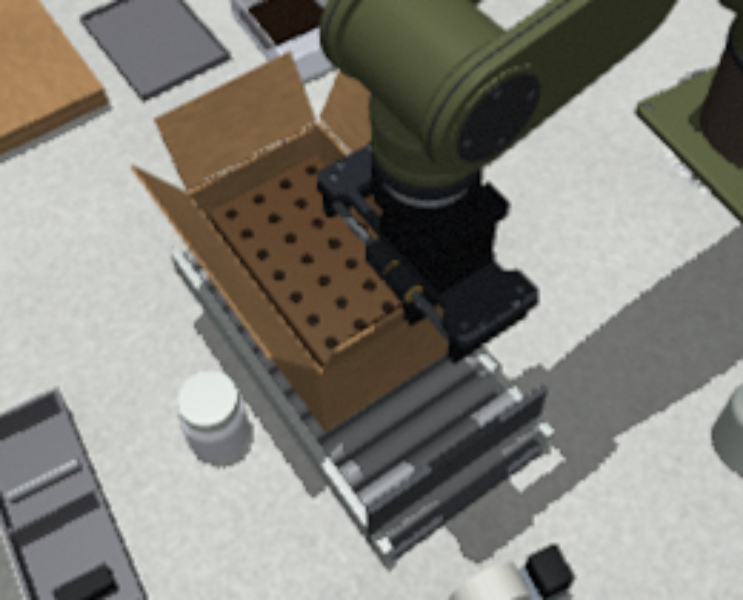

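Run:
```python
from h import *
c=cam("scene")
def proj(c,P):
    q=c["world_to_cam"]@np.append(P,1); return (c["fx"]*q[0]/-q[2]+c["cx"], -c["fy"]*q[1]/-q[2]+c["cy"], -q[2])
def w(x,y,z): return np.append(C0+RR@[x,y],z)
im=c["color"][150:300,170:330].copy();im=cv2.resize(im,None,fx=4,fy=4)
s=sensors.observe()
def dot(P,col): u,v,_=proj(c,P);cv2.circle(im,(int((u-170)*4+2),int((v-150)*4+2)),4,col,-1)
dot(s["eef_pos"],(255,0,0))
for d in(30,60,78):dot(s["eef_pos"]+[0,0,d],(255,255,0))
for x in(-76,0,76):
    dot(w(x,120,166.5),(0,255,0))
    for a in(1.57,2.13,2.6): dot(w(x,120-79*np.cos(a),166.5+79*np.sin(a)),(0,0,255) if a==2.13 else (0,255,255) if a<2 else (255,0,255))
im=np.clip(im.astype(int)*1.5,0,255).astype(np.uint8)
save({"color":im},"p6")
```

```text
(no output)
```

View pics/p6.png

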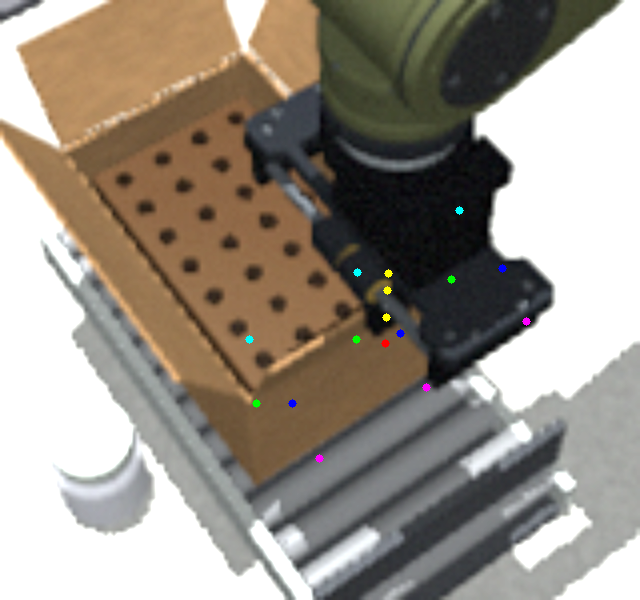

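The flap is edge-on to this camera: the dotted line (262,378)–(430,275) is its free edge. The tip (red dot, 385,343) is outside it, and the 9.6 N upward force means the edge is caught higher up on the finger. I'll raise the tip with the edge and carry on slowly.

Emit:
play_rows --moves '[{"dx":0,"dy":0,"dz":-16,"rx":0,"ry":0,"rz":0,"grip":1},{"dx":0,"dy":9,"dz":-19,"rx":0,"ry":0,"rz":0,"grip":1},{"dx":0,"dy":17,"dz":-21,"rx":0,"ry":0,"rz":0,"grip":1},{"dx":0,"dy":25,"dz":-20,"rx":0,"ry":0,"rz":0,"grip":1},{"dx":0,"dy":32,"dz":-17,"rx":0,"ry":0,"rz":0,"grip":1},{"dx":0,"dy":39,"dz":-14,"rx":0,"ry":0,"rz":0,"grip":1},{"dx":0,"dy":46,"dz":-11,"rx":0,"ry":0,"rz":0,"grip":1},{"dx":0,"dy":52,"dz":-7,"rx":0,"ry":0,"rz":0,"grip":1},{"dx":0,"dy":58,"dz":-2,"rx":0,"ry":0,"rz":0,"grip":1},{"dx":0,"dy":63,"dz":4,"rx":0,"ry":0,"rz":0,"grip":1},{"dx":0,"dy":63,"dz":4,"rx":0,"ry":0,"rz":0,"grip":1}]'

```text
clock: 8.15
eef_pos: [565.6, 68.5, 200.3]
orientation: [-0.001, 0.999, 0.053, 0.002]
wrist_force: [-0.0, -0.7, 0.4]
grip_width: 0.004
```

Run:
```python
from h import *
loc()
c=cam("scene");a=c["color"][120:330,120:380];b=cam("top")["color"][90:240,120:340]
save({"color":np.hstack([cv2.resize(a,(400,323)),cv2.resize(b,(400,323))])},"p7")
```

```text
t 8.15 local [ 0.6 86.1] z 200.3 toolx yaw vs carton 0.001 q [-0.001  0.999  0.053  0.002] F [-0.11 -0.66] 0.39 grip 0.0
```

View pics/p7.png

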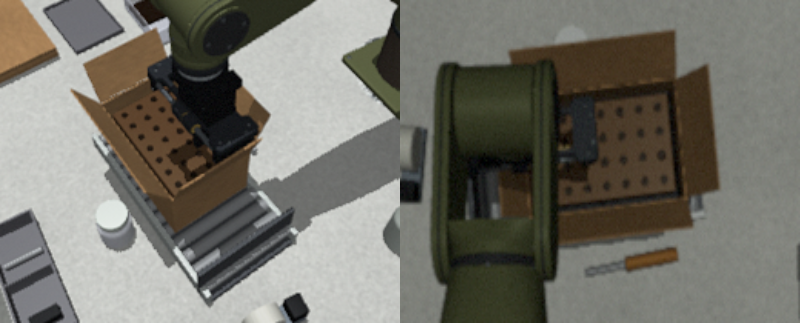

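Emit:
play_rows --moves '[{"dx":0,"dy":0,"dz":-50,"rx":0,"ry":0,"rz":0,"grip":1},{"dx":0,"dy":-20,"dz":-100,"rx":0,"ry":0,"rz":0,"grip":1},{"dx":0,"dy":-80,"dz":-120,"rx":0,"ry":0,"rz":0,"grip":1},{"dx":0,"dy":-140,"dz":-120,"rx":0,"ry":0,"rz":0,"grip":1},{"dx":0,"dy":-170,"dz":-120,"rx":0,"ry":0,"rz":0,"grip":1},{"dx":0,"dy":-170,"dz":-120,"rx":0,"ry":0,"rz":0,"grip":1},{"dx":0,"dy":-170,"dz":-120,"rx":0,"ry":0,"rz":0,"grip":1}]'

```text
clock: 9.12
eef_pos: [547.5, 237.3, 321.6]
orientation: [-0.001, 0.999, 0.053, 0.003]
wrist_force: [0.0, -0.6, -0.2]
grip_width: 0.005
```

Run:
```python
from h import *
loc()
for n in("top","scene"):
    c=cam(n);W=pts(c);L=(W[...,:2]-C0)@RR;z=W[...,2];hsv=cv2.cvtColor(c["color"],cv2.COLOR_RGB2HSV)
    m=(hsv[...,1]>80)&(abs(L[...,0])<60)
    for nm,lo,hi in(("L",60,190),("R",-190,-60)):
        print(n,nm,[(D,int(np.nanmedian(z[k]).round()),int(k.sum())) for D in range(lo,hi,6) for k in[m&(abs(L[...,1]-D)<3)&(z>100)] if k.sum()>4])
    t=m&(z>132)&(z<146); y=L[t][:,1]; print('tray y',np.percentile(y,[0.5,99.5]).round(1))
```

```text
t 9.12 local [  0.3 255.8] z 321.6 toolx yaw vs carton 0.001 q [-0.001  0.999  0.053  0.003] F [-0.06 -0.62] -0.21 grip 0.0
top L [(60, 140, 89), (66, 139, 91), (72, 139, 88), (78, 139, 86), (84, 139, 90), (90, 139, 89), (96, 139, 92), (102, 138, 26), (108, 104, 22), (114, 154, 221), (120, 181, 139), (126, 199, 149), (132, 216, 160), (138, 234, 161), (144, 240, 12), (168, 466, 11), (186, 642, 171)]
top R [(-166, 233, 30), (-160, 231, 124), (-154, 221, 125), (-148, 211, 125), (-142, 201, 119), (-136, 190, 114), (-130, 180, 111), (-124, 170, 110), (-118, 142, 101), (-112, 105, 59), (-106, 139, 79), (-100, 139, 89), (-94, 139, 75), (-88, 139, 88), (-82, 139, 90), (-76, 140, 92), (-70, 139, 94), (-64, 139, 75)]
tray y [-108.5  501.1]
scene L [(60, 141, 86), (66, 141, 91), (72, 141, 82), (78, 141, 93), (84, 141, 92), (90, 141, 74), (114, 133, 379), (120, 150, 89), (126, 192, 39), (132, 211, 39), (138, 231, 52), (144, 242, 62), (168, 467, 8), (174, 450, 7), (180, 432, 28)]
scene R [(-160, 231, 139), (-154, 223, 169), (-148, 212, 169), (-142, 202, 160), (-136, 192, 174), (-130, 181, 160), (-124, 171, 159), (-118, 146, 325), (-106, 140, 52), (-100, 141, 64), (-94, 141, 68), (-88, 141, 66), (-82, 141, 74), (-76, 141, 70), (-70, 141, 68), (-64, 141, 71)]
tray y [-1177.    116.9]
```

Run:
```python
from h import *
s=sensors.observe();c=cam("scene");W=pts(c)
D=W-s["eef_pos"]; L=D[...,:2]@RR; z=D[...,2]
m=(abs(L[...,0])<110)&(abs(L[...,1])<110)&(z>-40)&(z<140)
for h in range(-40,140,8):
    k=m&(z>=h)&(z<h+8)
    if k.sum()>2: print(h,k.sum(),'x',np.percentile(L[k][:,0],[2,50,98]).round(),'y',np.percentile(L[k][:,1],[2,50,98]).round())
v,u=np.where(m);im=c["color"][v.min()-15:v.max()+15,u.min()-15:u.max()+15]
q=c["world_to_cam"]@np.append(s["eef_pos"],1);U,V=c["fx"]*q[0]/-q[2]+c["cx"]-u.min()+15,c["fy"]*q[1]/q[2]+c["cy"]-v.min()+15
f=600/max(im.shape[:2]);im=cv2.resize(im,None,fx=f,fy=f,interpolation=cv2.INTER_CUBIC);im=np.clip(im.astype(int)*2.5,0,255).astype(np.uint8).copy()
cv2.circle(im,(int(U*f),int(V*f)),4,(255,0,0),-1);save({"color":im},"p8")
```

```text
24 12 x [-8.  9. 12.] y [-2.  4.  5.]
32 15 x [-6. 10. 11.] y [-4.  4.  8.]
40 20 x [-2. 10. 12.] y [-4.  6.  9.]
48 23 x [ 3. 11. 12.] y [-6.  6. 10.]
56 8 x [-7. 10. 12.] y [ 6. 10. 10.]
64 4 x [ 8. 10. 12.] y [10. 11. 11.]
96 8 x [-9. 10. 28.] y [-75.  24.  74.]
104 77 x [-21.  30.  34.] y [-78. -11.  82.]
112 167 x [16. 30. 35.] y [-77.   5.  82.]
120 385 x [20. 28. 34.] y [-74.   5.  80.]
128 137 x [-26.  30.  34.] y [-86.   6.  89.]
136 124 x [-21.  25.  34.] y [-78.  14.  90.]
```

View pics/p8.png

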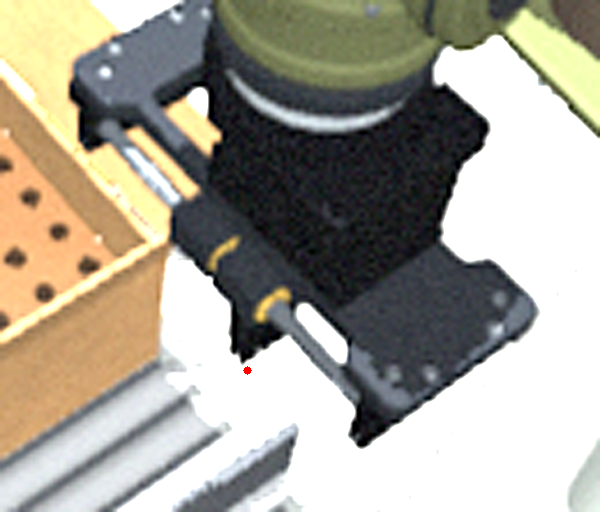

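Seen here, the fingers taper, and they end visibly above the TCP mark: tip pixel (243,362), mark (247,370). My tip therefore rode too high and slipped over the edge. I'll repeat with the TCP about 40 mm below the flap edge, following its arc.

Emit:
play_rows --moves '[{"dx":0,"dy":40,"dz":0,"rx":0,"ry":0,"rz":0,"grip":1},{"dx":0,"dy":66,"dz":40,"rx":0,"ry":0,"rz":0,"grip":1},{"dx":0,"dy":66,"dz":95,"rx":0,"ry":0,"rz":0,"grip":1},{"dx":0,"dy":66,"dz":126,"rx":0,"ry":0,"rz":0,"grip":1},{"dx":0,"dy":66,"dz":126,"rx":0,"ry":0,"rz":0,"grip":1},{"dx":0,"dy":66,"dz":126,"rx":0,"ry":0,"rz":0,"grip":1},{"dx":0,"dy":76,"dz":126,"rx":0,"ry":0,"rz":0,"grip":1},{"dx":0,"dy":84,"dz":126,"rx":0,"ry":0,"rz":0,"grip":1},{"dx":0,"dy":92,"dz":125,"rx":0,"ry":0,"rz":0,"grip":1},{"dx":0,"dy":98,"dz":123,"rx":0,"ry":0,"rz":0,"grip":1},{"dx":0,"dy":104,"dz":122,"rx":0,"ry":0,"rz":0,"grip":1},{"dx":0,"dy":110,"dz":121,"rx":0,"ry":0,"rz":0,"grip":1},{"dx":0,"dy":116,"dz":119,"rx":0,"ry":0,"rz":0,"grip":1},{"dx":0,"dy":123,"dz":118,"rx":0,"ry":0,"rz":0,"grip":1},{"dx":0,"dy":130,"dz":117,"rx":0,"ry":0,"rz":0,"grip":1},{"dx":0,"dy":136,"dz":117,"rx":0,"ry":0,"rz":0,"grip":1},{"dx":0,"dy":142,"dz":117,"rx":0,"ry":0,"rz":0,"grip":1},{"dx":0,"dy":148,"dz":117,"rx":0,"ry":0,"rz":0,"grip":1}]'

```text
clock: 11.52
eef_pos: [563.7, 89.2, 204.2]
orientation: [-0.001, 0.999, 0.052, 0.003]
wrist_force: [0.1, 0.9, -0.7]
grip_width: 0.004
```

```bash
cat >> h.py <<'E'
def sect(axis,lo,hi,band=(-70,-25),band2=(25,70),step=6,zmax=250):
    # section heights of cardboard along local axis, in side bands clear of the finger
    for n in("top","scene"):
        c=cam(n);W=pts(c);L=(W[...,:2]-C0)@RR;z=W[...,2];hsv=cv2.cvtColor(c["color"],cv2.COLOR_RGB2HSV)
        o=L[...,1-axis];m=(hsv[...,1]>80)&(z>100)&(z<zmax)
        for b in(band,band2):
            mm=m&(o>b[0])&(o<b[1])
            print(n,b,[(D,int(np.nanpercentile(z[k],90)),int(k.sum())) for D in range(lo,hi,step) for k in[mm&(abs(L[...,axis]-D)<step/2)] if k.sum()>4])
E
python3 -c "
from h import *
loc();sect(1,40,170)"
```

```text
t 11.53 local [  0.9 106.9] z 204.2 toolx yaw vs carton -0.001 q [-0.001  0.999  0.052  0.003] F [0.19 0.92] -0.74 grip 0.0
top (-70, -25) [(40, 141, 33), (46, 141, 29), (52, 141, 29), (58, 141, 30), (64, 142, 33), (70, 141, 32), (76, 141, 30), (82, 141, 30), (88, 141, 32), (94, 142, 30), (100, 140, 8)]
top (25, 70) [(70, 141, 18), (76, 141, 19), (82, 142, 20), (88, 142, 17)]
scene (-70, -25) [(118, 141, 109)]
scene (25, 70) [(40, 143, 24), (46, 142, 15), (52, 141, 13), (58, 141, 14), (64, 141, 11), (70, 142, 9), (76, 139, 8), (82, 139, 7), (94, 243, 8), (100, 244, 113), (106, 224, 119), (112, 201, 120), (118, 174, 219)]
```

The left flap is now past upright (edge at y≈97, z≈244). I'll keep folding.

Emit:
play_rows --moves '[{"dx":0,"dy":6,"dz":2,"rx":0,"ry":0,"rz":0,"grip":1},{"dx":0,"dy":12,"dz":5,"rx":0,"ry":0,"rz":0,"grip":1},{"dx":0,"dy":18,"dz":9,"rx":0,"ry":0,"rz":0,"grip":1},{"dx":0,"dy":24,"dz":14,"rx":0,"ry":0,"rz":0,"grip":1},{"dx":0,"dy":29,"dz":20,"rx":0,"ry":0,"rz":0,"grip":1},{"dx":0,"dy":33,"dz":25,"rx":0,"ry":0,"rz":0,"grip":1},{"dx":0,"dy":36,"dz":31,"rx":0,"ry":0,"rz":0,"grip":1},{"dx":0,"dy":38,"dz":35,"rx":0,"ry":0,"rz":0,"grip":1},{"dx":0,"dy":38,"dz":35,"rx":0,"ry":0,"rz":0,"grip":1}]'

```text
clock: 12.75
eef_pos: [567.6, 51.1, 168.6]
orientation: [-0.001, 0.999, 0.052, 0.002]
wrist_force: [-0.3, 0.3, -0.4]
grip_width: 0.004
```

```bash
python3 -c "
from h import *
loc();sect(1,20,140)"
```

```text
t 12.75 local [ 0.8 68.6] z 168.6 toolx yaw vs carton -0.001 q [-0.001  0.999  0.052  0.002] F [-0.25  0.36] -0.36 grip 0.0
top (-70, -25) [(20, 142, 29), (26, 141, 28), (32, 141, 32), (38, 141, 32), (44, 140, 21), (74, 189, 16), (80, 188, 33), (86, 185, 35), (92, 182, 34), (98, 179, 35), (104, 176, 34), (110, 174, 33), (116, 170, 17)]
top (25, 70) [(20, 141, 18), (26, 141, 21), (32, 139, 6)]
scene (-70, -25) [(104, 174, 22), (110, 174, 44), (116, 169, 193)]
scene (25, 70) [(20, 140, 6), (26, 141, 6), (38, 137, 8), (44, 202, 12), (50, 203, 54), (56, 200, 48), (62, 197, 50), (68, 195, 53), (74, 192, 49), (80, 188, 47), (86, 186, 52), (92, 182, 45), (98, 180, 47), (104, 177, 50), (110, 174, 50), (116, 169, 216)]
```

The section shows the flap at about 27°, and the real finger end about 23 mm above the TCP reading. I'll press further down accordingly.

Emit:
play_rows --moves '[{"dx":0,"dy":2,"dz":7,"rx":0,"ry":0,"rz":0,"grip":1},{"dx":0,"dy":4,"dz":13,"rx":0,"ry":0,"rz":0,"grip":1},{"dx":0,"dy":5,"dz":18,"rx":0,"ry":0,"rz":0,"grip":1},{"dx":0,"dy":5,"dz":22,"rx":0,"ry":0,"rz":0,"grip":1},{"dx":0,"dy":5,"dz":24,"rx":0,"ry":0,"rz":0,"grip":1},{"dx":0,"dy":5,"dz":24,"rx":0,"ry":0,"rz":0,"grip":1}]'

```text
clock: 13.6
eef_pos: [568.3, 46.3, 144.9]
orientation: [-0.001, 0.999, 0.052, 0.002]
wrist_force: [0.1, 0.1, 0.3]
grip_width: 0.002
```

```bash
python3 -c "
from h import *
loc();sect(1,20,140)"
```

```text
t 13.6 local [ 1.  63.8] z 144.9 toolx yaw vs carton -0.001 q [-0.001  0.999  0.052  0.002] F [0.1  0.08] 0.34 grip 0.0
top (-70, -25) [(20, 141, 28), (26, 141, 29), (32, 141, 32), (38, 142, 7), (68, 171, 21), (74, 171, 34), (80, 171, 34), (86, 170, 34), (92, 169, 36), (98, 171, 39), (104, 170, 33), (110, 169, 34), (116, 169, 14)]
top (25, 70) [(20, 141, 17)]
scene (-70, -25) [(110, 170, 27), (116, 168, 192)]
scene (25, 70) [(20, 143, 16), (38, 172, 21), (44, 172, 37), (50, 172, 37), (56, 172, 37), (62, 171, 33), (68, 172, 40), (74, 171, 37), (80, 171, 36), (86, 171, 40), (92, 171, 37), (98, 170, 37), (104, 171, 37), (110, 171, 41), (116, 167, 208)]
```

Emit:
play_rows --moves '[{"dx":0,"dy":0,"dz":3,"rx":0,"ry":0,"rz":0,"grip":1},{"dx":0,"dy":0,"dz":3,"rx":0,"ry":0,"rz":0,"grip":1},{"dx":0,"dy":0,"dz":-50,"rx":0,"ry":0,"rz":0,"grip":1},{"dx":0,"dy":0,"dz":-100,"rx":0,"ry":0,"rz":0,"grip":1},{"dx":0,"dy":50,"dz":-130,"rx":0,"ry":0,"rz":0,"grip":1},{"dx":0,"dy":110,"dz":-130,"rx":0,"ry":0,"rz":0,"grip":1},{"dx":0,"dy":170,"dz":-130,"rx":0,"ry":0,"rz":0,"grip":1},{"dx":0,"dy":230,"dz":-130,"rx":0,"ry":0,"rz":0,"grip":1},{"dx":0,"dy":256,"dz":-130,"rx":0,"ry":0,"rz":0,"grip":1},{"dx":0,"dy":256,"dz":-130,"rx":0,"ry":0,"rz":0,"grip":1},{"dx":0,"dy":256,"dz":-80,"rx":0,"ry":0,"rz":0,"grip":1},{"dx":0,"dy":256,"dz":-50,"rx":0,"ry":0,"rz":0,"grip":1},{"dx":0,"dy":256,"dz":-50,"rx":0,"ry":0,"rz":0,"grip":1}]'

```text
clock: 15.32
eef_pos: [593.1, -205.6, 191.4]
orientation: [-0.003, 0.999, 0.053, -0.0]
wrist_force: [-0.4, 0.5, -0.9]
grip_width: 0.001
```

```bash
python3 -c "
from h import *
loc();sect(1,20,140);sect(1,-180,-90)"
```

```text
t 15.32 local [  -0.7 -189.4] z 191.4 toolx yaw vs carton 0.001 q [-0.003  0.999  0.053 -0.   ] F [-0.3   0.56] -0.87 grip 0.0
top (-70, -25) [(20, 142, 30), (26, 141, 27), (32, 141, 33), (38, 169, 48), (44, 169, 35), (50, 170, 36), (56, 170, 34), (62, 170, 36), (68, 169, 38), (74, 170, 34), (80, 170, 36), (86, 171, 39), (92, 170, 36), (98, 171, 35), (104, 171, 37), (110, 171, 37), (116, 170, 11)]
top (25, 70) [(20, 142, 29), (26, 142, 28), (32, 140, 30), (38, 168, 42), (44, 170, 38), (50, 168, 38), (56, 170, 35), (62, 170, 35), (68, 169, 36), (74, 170, 35), (80, 169, 36), (86, 171, 34), (92, 170, 36), (98, 169, 35), (104, 170, 36), (110, 169, 35), (116, 167, 10)]
scene (-70, -25) [(20, 141, 20), (38, 170, 19), (44, 170, 32), (50, 170, 33), (56, 171, 31), (62, 170, 32), (68, 170, 33), (74, 170, 32), (80, 170, 32), (86, 169, 33), (92, 170, 34), (98, 170, 34), (104, 171, 33), (110, 170, 38), (116, 167, 192)]
scene (25, 70) [(20, 142, 20), (38, 170, 23), (44, 170, 32), (50, 170, 39), (56, 170, 34), (62, 171, 33), (68, 170, 38), (74, 170, 40), (80, 170, 40), (86, 171, 38), (92, 170, 38), (98, 171, 33), (104, 170, 41), (110, 170, 38), (116, 168, 206)]
top (-70, -25) [(-162, 235, 13), (-156, 229, 8), (-150, 217, 6), (-108, 141, 5), (-102, 141, 15), (-96, 141, 20)]
top (25, 70) [(-162, 232, 5), (-156, 226, 16), (-150, 218, 25), (-144, 208, 17), (-138, 194, 6), (-132, 189, 7), (-126, 176, 5), (-114, 107, 17), (-108, 139, 19), (-102, 142, 29), (-96, 142, 26)]
scene (-70, -25) [(-162, 234, 29), (-156, 230, 64), (-150, 221, 57), (-144, 211, 53), (-138, 201, 59), (-132, 190, 55), (-126, 181, 60), (-120, 164, 138), (-108, 140, 8), (-102, 142, 18), (-96, 142, 23)]
scene (25, 70) [(-162, 235, 32), (-156, 231, 68), (-150, 220, 63), (-144, 210, 68), (-138, 200, 63), (-132, 190, 59), (-126, 181, 59), (-120, 163, 148), (-108, 140, 11), (-102, 141, 27), (-96, 141, 23)]
```

Emit:
play_rows --moves '[{"dx":0,"dy":-9,"dz":0,"rx":0,"ry":0,"rz":0,"grip":1},{"dx":0,"dy":-17,"dz":-1,"rx":0,"ry":0,"rz":0,"grip":1},{"dx":0,"dy":-23,"dz":-3,"rx":0,"ry":0,"rz":0,"grip":1},{"dx":0,"dy":-29,"dz":-6,"rx":0,"ry":0,"rz":0,"grip":1},{"dx":0,"dy":-35,"dz":-8,"rx":0,"ry":0,"rz":0,"grip":1},{"dx":0,"dy":-41,"dz":-9,"rx":0,"ry":0,"rz":0,"grip":1},{"dx":0,"dy":-47,"dz":-11,"rx":0,"ry":0,"rz":0,"grip":1},{"dx":0,"dy":-53,"dz":-12,"rx":0,"ry":0,"rz":0,"grip":1},{"dx":0,"dy":-59,"dz":-12,"rx":0,"ry":0,"rz":0,"grip":1},{"dx":0,"dy":-65,"dz":-12,"rx":0,"ry":0,"rz":0,"grip":1},{"dx":0,"dy":-71,"dz":-12,"rx":0,"ry":0,"rz":0,"grip":1},{"dx":0,"dy":-78,"dz":-12,"rx":0,"ry":0,"rz":0,"grip":1},{"dx":0,"dy":-84,"dz":-10,"rx":0,"ry":0,"rz":0,"grip":1},{"dx":0,"dy":-90,"dz":-7,"rx":0,"ry":0,"rz":0,"grip":1},{"dx":0,"dy":-96,"dz":-3,"rx":0,"ry":0,"rz":0,"grip":1},{"dx":0,"dy":-102,"dz":2,"rx":0,"ry":0,"rz":0,"grip":1},{"dx":0,"dy":-107,"dz":8,"rx":0,"ry":0,"rz":0,"grip":1},{"dx":0,"dy":-111,"dz":14,"rx":0,"ry":0,"rz":0,"grip":1},{"dx":0,"dy":-115,"dz":22,"rx":0,"ry":0,"rz":0,"grip":1},{"dx":0,"dy":-117,"dz":30,"rx":0,"ry":0,"rz":0,"grip":1}]'

```text
clock: 18.02
eef_pos: [584.0, -91.4, 166.9]
orientation: [-0.0, 0.999, 0.052, 0.004]
wrist_force: [-1.0, 0.3, 0.5]
grip_width: 0.003
```

```bash
python3 -c "
from h import *
loc();sect(1,-180,-30)"
```

```text
t 18.02 local [  2.2 -74.8] z 166.9 toolx yaw vs carton 0.0 q [-0.     0.999  0.052  0.004] F [-0.95  0.39] 0.45 grip 0.0
top (-70, -25) [(-114, 173, 7), (-108, 177, 20), (-102, 179, 33), (-96, 181, 36), (-90, 185, 36), (-84, 187, 35), (-78, 190, 36), (-72, 193, 38), (-66, 195, 37), (-60, 197, 36), (-54, 201, 33), (-48, 142, 32), (-42, 140, 25), (-36, 142, 22)]
top (25, 70) []
scene (-70, -25) [(-78, 142, 16), (-72, 142, 25), (-66, 142, 20), (-60, 142, 24), (-54, 141, 20), (-48, 142, 23), (-42, 142, 24), (-36, 143, 20)]
scene (25, 70) [(-120, 172, 21), (-114, 174, 19), (-108, 177, 18), (-102, 179, 22), (-96, 181, 25), (-90, 184, 33), (-84, 186, 53), (-78, 188, 46), (-72, 191, 45), (-66, 194, 54), (-60, 196, 45), (-54, 198, 59), (-48, 198, 37), (-42, 141, 29), (-36, 142, 26)]
```

Emit:
play_rows --moves '[{"dx":0,"dy":-2,"dz":7,"rx":0,"ry":0,"rz":0,"grip":1},{"dx":0,"dy":-4,"dz":13,"rx":0,"ry":0,"rz":0,"grip":1},{"dx":0,"dy":-6,"dz":19,"rx":0,"ry":0,"rz":0,"grip":1},{"dx":0,"dy":-6,"dz":25,"rx":0,"ry":0,"rz":0,"grip":1},{"dx":0,"dy":-6,"dz":25,"rx":0,"ry":0,"rz":0,"grip":1},{"dx":0,"dy":-6,"dz":-30,"rx":0,"ry":0,"rz":0,"grip":1},{"dx":0,"dy":-6,"dz":-85,"rx":0,"ry":0,"rz":0,"grip":1},{"dx":0,"dy":-10,"dz":-110,"rx":0,"ry":0,"rz":0,"grip":1},{"dx":-50,"dy":-40,"dz":-110,"rx":0,"ry":0,"rz":0,"grip":1},{"dx":-105,"dy":-65,"dz":-110,"rx":0,"ry":0,"rz":0,"grip":1},{"dx":-157,"dy":-73,"dz":-110,"rx":0,"ry":0,"rz":0,"grip":1},{"dx":-157,"dy":-73,"dz":-110,"rx":0,"ry":0,"rz":0,"grip":1},{"dx":-157,"dy":-73,"dz":-70,"rx":0,"ry":0,"rz":0,"grip":1},{"dx":-157,"dy":-73,"dz":-33,"rx":0,"ry":0,"rz":0,"grip":1},{"dx":-157,"dy":-73,"dz":-33,"rx":0,"ry":0,"rz":0,"grip":1}]'

```text
clock: 20.0
eef_pos: [417.7, -34.8, 194.5]
orientation: [-0.001, 0.999, 0.052, -0.0]
wrist_force: [-0.4, -0.5, -0.6]
grip_width: 0.005
```

```bash
python3 -c "
from h import *
loc();sect(1,-140,-30,step=10);sect(0,-130,-60,(-100,-20),(20,100))
sect(0,60,130,(-100,-20),(20,100))
c=cam('scene');a=c['color'][120:330,120:380];b=cam('top')['color'][90:240,120:340]
save({'color':np.hstack([cv2.resize(a,(400,323)),cv2.resize(b,(400,323))])},'p9')"
```

```text
t 20.0 local [-157.2   -1.2] z 194.5 toolx yaw vs carton -0.0 q [-0.001  0.999  0.052 -0.   ] F [-0.41 -0.42] -0.62 grip 0.01
top (-70, -25) [(-120, 169, 52), (-110, 169, 57), (-100, 170, 62), (-90, 170, 61), (-80, 170, 58), (-70, 170, 59), (-60, 170, 62), (-50, 170, 58), (-40, 141, 56)]
top (25, 70) [(-120, 170, 51), (-110, 169, 61), (-100, 169, 59), (-90, 169, 59), (-80, 170, 58), (-70, 170, 61), (-60, 170, 58), (-50, 169, 60), (-40, 143, 46)]
scene (-70, -25) [(-120, 170, 26), (-110, 170, 43), (-100, 170, 38), (-90, 170, 44), (-80, 171, 48), (-70, 170, 41), (-60, 170, 68), (-50, 170, 90), (-40, 162, 43)]
scene (25, 70) [(-120, 170, 32), (-110, 170, 44), (-100, 171, 44), (-90, 170, 46), (-80, 171, 48), (-70, 170, 52), (-60, 170, 85), (-50, 170, 99), (-40, 168, 57)]
top (-100, -20) [(-118, 242, 19), (-112, 241, 70), (-106, 229, 67), (-100, 218, 64), (-94, 204, 64), (-88, 194, 61), (-82, 181, 59), (-76, 168, 50), (-70, 171, 56), (-64, 169, 62)]
top (20, 100) [(-118, 242, 5), (-112, 240, 12), (-106, 228, 17), (-100, 217, 29), (-94, 205, 39), (-88, 193, 45), (-82, 181, 58), (-76, 170, 
[... 419 characters left out ...]
, (72, 169, 53), (78, 174, 116), (84, 186, 84), (90, 195, 90), (96, 206, 95), (102, 216, 95), (108, 226, 96), (114, 236, 97), (120, 239, 50)]
top (20, 100) [(60, 169, 67), (66, 169, 51), (72, 170, 56), (78, 173, 108), (84, 184, 84), (90, 194, 89), (96, 205, 93), (102, 214, 95), (108, 226, 98), (114, 236, 95), (120, 239, 51)]
scene (-100, -20) [(60, 170, 67), (66, 170, 71), (72, 170, 38), (78, 174, 34), (84, 185, 35), (90, 195, 32), (96, 205, 35), (102, 215, 36), (108, 224, 37), (114, 235, 41), (120, 240, 42)]
scene (20, 100) [(60, 170, 49), (66, 170, 57), (72, 170, 51), (78, 174, 69), (84, 184, 39), (90, 195, 42), (96, 204, 43), (102, 215, 47), (108, 225, 47), (114, 236, 49), (120, 240, 54)]
```

View pics/p9.png

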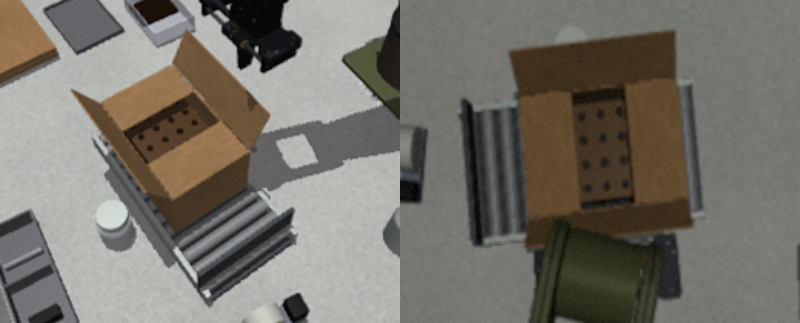

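Both short flaps read level (about 170 mm across) in both views, and the right panel shows them at (550,160) and (655,150). Next is the near long flap.

Emit:
play_rows --moves '[{"dx":17,"dy":0,"dz":-4,"rx":0,"ry":0,"rz":0,"grip":1},{"dx":27,"dy":0,"dz":-5,"rx":0,"ry":0,"rz":0,"grip":1},{"dx":33,"dy":0,"dz":-6,"rx":0,"ry":0,"rz":0,"grip":1},{"dx":39,"dy":0,"dz":-8,"rx":0,"ry":0,"rz":0,"grip":1},{"dx":45,"dy":0,"dz":-10,"rx":0,"ry":0,"rz":0,"grip":1},{"dx":51,"dy":0,"dz":-11,"rx":0,"ry":0,"rz":0,"grip":1},{"dx":58,"dy":0,"dz":-12,"rx":0,"ry":0,"rz":0,"grip":1},{"dx":65,"dy":0,"dz":-12,"rx":0,"ry":0,"rz":0,"grip":1},{"dx":73,"dy":0,"dz":-11,"rx":0,"ry":0,"rz":0,"grip":1},{"dx":81,"dy":0,"dz":-8,"rx":0,"ry":0,"rz":0,"grip":1},{"dx":88,"dy":0,"dz":-5,"rx":0,"ry":0,"rz":0,"grip":1},{"dx":95,"dy":0,"dz":-2,"rx":0,"ry":0,"rz":0,"grip":1},{"dx":101,"dy":0,"dz":2,"rx":0,"ry":0,"rz":0,"grip":1},{"dx":106,"dy":0,"dz":7,"rx":0,"ry":0,"rz":0,"grip":1},{"dx":111,"dy":0,"dz":13,"rx":0,"ry":0,"rz":0,"grip":1},{"dx":115,"dy":0,"dz":19,"rx":0,"ry":0,"rz":0,"grip":1},{"dx":119,"dy":0,"dz":26,"rx":0,"ry":0,"rz":0,"grip":1},{"dx":121,"dy":0,"dz":32,"rx":0,"ry":0,"rz":0,"grip":1},{"dx":122,"dy":0,"dz":37,"rx":0,"ry":0,"rz":0,"grip":1},{"dx":122,"dy":0,"dz":41,"rx":0,"ry":0,"rz":0,"grip":1}]'

```text
clock: 22.9
eef_pos: [541.7, -22.5, 158.9]
orientation: [-0.0, 0.999, 0.052, 0.004]
wrist_force: [0.7, 0.9, 0.3]
grip_width: 0.006
```

```bash
python3 -c "
from h import *
loc();sect(0,-130,10,(-100,-20),(20,100),step=10)"
```

```text
t 22.9 local [-32.6  -1.9] z 158.9 toolx yaw vs carton 0.0 q [-0.     0.999  0.052  0.004] F [0.78 0.87] 0.34 grip 0.01
top (-100, -20) [(-80, 174, 63), (-70, 176, 76), (-60, 176, 39), (-40, 183, 6), (-30, 183, 7)]
top (20, 100) [(-80, 173, 84), (-70, 177, 89), (-60, 178, 55)]
scene (-100, -20) [(-30, 185, 57), (-20, 186, 86), (-10, 188, 143), (0, 188, 132)]
scene (20, 100) [(-80, 175, 31), (-70, 177, 72), (-60, 178, 76), (-50, 180, 76), (-40, 183, 76), (-30, 184, 86), (-20, 186, 93), (-10, 188, 116), (0, 188, 121)]
```

Emit:
play_rows --moves '[{"dx":0,"dy":0,"dz":6,"rx":0,"ry":0,"rz":0,"grip":1},{"dx":0,"dy":0,"dz":12,"rx":0,"ry":0,"rz":0,"grip":1},{"dx":0,"dy":0,"dz":12,"rx":0,"ry":0,"rz":0,"grip":1},{"dx":0,"dy":0,"dz":-40,"rx":0,"ry":0,"rz":0,"grip":1},{"dx":0,"dy":0,"dz":-95,"rx":0,"ry":0,"rz":0,"grip":1},{"dx":20,"dy":0,"dz":-125,"rx":0,"ry":0,"rz":0,"grip":1},{"dx":80,"dy":0,"dz":-125,"rx":0,"ry":0,"rz":0,"grip":1},{"dx":140,"dy":0,"dz":-125,"rx":0,"ry":0,"rz":0,"grip":1},{"dx":195,"dy":0,"dz":-125,"rx":0,"ry":0,"rz":0,"grip":1},{"dx":195,"dy":0,"dz":-125,"rx":0,"ry":0,"rz":0,"grip":1},{"dx":195,"dy":0,"dz":-80,"rx":0,"ry":0,"rz":0,"grip":1},{"dx":195,"dy":0,"dz":-38,"rx":0,"ry":0,"rz":0,"grip":1},{"dx":195,"dy":0,"dz":-38,"rx":0,"ry":0,"rz":0,"grip":1}]'

```text
clock: 24.62
eef_pos: [731.2, -2.0, 192.8]
orientation: [-0.001, 0.999, 0.052, -0.001]
wrist_force: [0.0, 0.7, -0.6]
grip_width: 0.004
```

```bash
python3 -c "
from h import *
loc();sect(0,-90,10,(-100,-20),(20,100),step=10);sect(0,70,140,(-100,-20),(20,100),step=10)"
```

```text
t 24.62 local [157.9  -1.4] z 192.8 toolx yaw vs carton -0.0 q [-0.001  0.999  0.052 -0.001] F [0.12 0.7 ] -0.61 grip 0.0
top (-100, -20) [(-80, 173, 96), (-70, 173, 106), (-60, 173, 108), (-50, 173, 110), (-40, 173, 104), (-30, 174, 112), (-20, 174, 107), (-10, 173, 106), (0, 172, 92)]
top (20, 100) []
scene (-100, -20) [(-80, 174, 17), (-70, 174, 76), (-60, 175, 76), (-50, 175, 83), (-40, 174, 81), (-30, 174, 79), (-20, 175, 78), (-10, 174, 108), (0, 173, 122)]
scene (20, 100) [(-80, 174, 32), (-70, 174, 94), (-60, 174, 94), (-50, 174, 98), (-40, 175, 93), (-30, 175, 96), (-20, 174, 97), (-10, 174, 96), (0, 174, 104)]
top (-100, -20) [(70, 169, 85), (80, 180, 155), (90, 197, 126), (100, 215, 133), (110, 230, 128), (120, 239, 62)]
top (20, 100) []
scene (-100, -20) [(70, 170, 78), (80, 181, 59), (90, 198, 46), (100, 215, 23)]
scene (20, 100) [(70, 170, 85), (80, 179, 96), (90, 197, 68), (100, 215, 78), (110, 231, 70), (120, 240, 54)]
```

Emit:
play_rows --moves '[{"dx":-16,"dy":0,"dz":-3,"rx":0,"ry":0,"rz":0,"grip":1},{"dx":-24,"dy":0,"dz":-4,"rx":0,"ry":0,"rz":0,"grip":1},{"dx":-30,"dy":0,"dz":-6,"rx":0,"ry":0,"rz":0,"grip":1},{"dx":-36,"dy":0,"dz":-8,"rx":0,"ry":0,"rz":0,"grip":1},{"dx":-42,"dy":0,"dz":-9,"rx":0,"ry":0,"rz":0,"grip":1},{"dx":-48,"dy":0,"dz":-11,"rx":0,"ry":0,"rz":0,"grip":1},{"dx":-54,"dy":0,"dz":-12,"rx":0,"ry":0,"rz":0,"grip":1},{"dx":-60,"dy":0,"dz":-13,"rx":0,"ry":0,"rz":0,"grip":1},{"dx":-67,"dy":0,"dz":-14,"rx":0,"ry":0,"rz":0,"grip":1},{"dx":-75,"dy":0,"dz":-13,"rx":0,"ry":0,"rz":0,"grip":1},{"dx":-83,"dy":0,"dz":-10,"rx":0,"ry":0,"rz":0,"grip":1},{"dx":-90,"dy":0,"dz":-7,"rx":0,"ry":0,"rz":0,"grip":1},{"dx":-96,"dy":0,"dz":-3,"rx":0,"ry":0,"rz":0,"grip":1},{"dx":-102,"dy":0,"dz":1,"rx":0,"ry":0,"rz":0,"grip":1},{"dx":-107,"dy":0,"dz":6,"rx":0,"ry":0,"rz":0,"grip":1},{"dx":-112,"dy":0,"dz":12,"rx":0,"ry":0,"rz":0,"grip":1},{"dx":-116,"dy":0,"dz":18,"rx":0,"ry":0,"rz":0,"grip":1},{"dx":-120,"dy":0,"dz":25,"rx":0,"ry":0,"rz":0,"grip":1},{"dx":-122,"dy":0,"dz":31,"rx":0,"ry":0,"rz":0,"grip":1},{"dx":-123,"dy":0,"dz":36,"rx":0,"ry":0,"rz":0,"grip":1}]'

```text
clock: 27.32
eef_pos: [614.0, -15.2, 163.7]
orientation: [0.0, 0.999, 0.052, 0.006]
wrist_force: [-1.0, -0.2, 0.9]
grip_width: 0.004
```

```bash
python3 -c "
from h import *
loc();sect(0,-10,130,(-100,-20),(20,100),step=10)"
```

```text
t 27.32 local [40.  -2.2] z 163.7 toolx yaw vs carton 0.0 q [0.    0.999 0.052 0.006] F [-1.03 -0.13] 0.94 grip 0.0
top (-100, -20) [(-10, 173, 82), (0, 192, 82), (10, 195, 86), (20, 192, 28), (40, 187, 9), (50, 183, 8), (60, 180, 5)]
top (20, 100) [(-10, 173, 43), (0, 193, 93), (10, 195, 120), (20, 193, 36)]
scene (-100, -20) [(50, 183, 78), (60, 181, 98), (70, 178, 93), (80, 174, 196)]
scene (20, 100) [(-10, 175, 91), (0, 185, 25), (10, 195, 87), (20, 193, 94), (30, 190, 98), (40, 187, 99), (50, 184, 117), (60, 180, 120), (70, 178, 113), (80, 174, 246)]
```

Emit:
play_rows --moves '[{"dx":-2,"dy":0,"dz":6,"rx":0,"ry":0,"rz":0,"grip":1},{"dx":-4,"dy":0,"dz":12,"rx":0,"ry":0,"rz":0,"grip":1},{"dx":-5,"dy":0,"dz":17,"rx":0,"ry":0,"rz":0,"grip":1},{"dx":-5,"dy":0,"dz":17,"rx":0,"ry":0,"rz":0,"grip":1},{"dx":-5,"dy":0,"dz":-40,"rx":0,"ry":0,"rz":0,"grip":1},{"dx":-10,"dy":20,"dz":-70,"rx":0,"ry":0,"rz":0,"grip":1},{"dx":-30,"dy":75,"dz":-70,"rx":0,"ry":0,"rz":0,"grip":1},{"dx":-40,"dy":130,"dz":-70,"rx":0,"ry":0,"rz":0,"grip":1},{"dx":-40,"dy":173,"dz":-70,"rx":0,"ry":0,"rz":0,"grip":1},{"dx":-40,"dy":173,"dz":-70,"rx":0,"ry":0,"rz":0,"grip":1},{"dx":-40,"dy":173,"dz":-15,"rx":0,"ry":0,"rz":0,"grip":1},{"dx":-40,"dy":173,"dz":40,"rx":0,"ry":0,"rz":0,"grip":1},{"dx":-40,"dy":173,"dz":58,"rx":0,"ry":0,"rz":0,"grip":1},{"dx":-40,"dy":173,"dz":58,"rx":0,"ry":0,"rz":0,"grip":1}]'

```text
clock: 29.18
eef_pos: [592.1, -190.3, 104.0]
orientation: [-0.001, 0.999, 0.053, 0.004]
wrist_force: [-0.5, 0.6, -0.3]
grip_width: 0.004
```

```bash
python3 -c "
from h import *
loc();sect(0,-90,100,(-80,-20),(20,100),step=10);sect(1,-140,-20,step=10)"
```

```text
t 29.18 local [-1.000e-01 -1.741e+02] z 104.0 toolx yaw vs carton 0.001 q [-0.001  0.999  0.053  0.004] F [-0.46  0.67] -0.25 grip 0.0
top (-80, -20) [(-80, 173, 53), (-70, 174, 69), (-60, 174, 75), (-50, 174, 82), (-40, 173, 82), (-30, 174, 80), (-20, 173, 82), (-10, 173, 78), (0, 174, 81), (10, 173, 79), (20, 174, 80), (30, 174, 80), (40, 174, 82), (50, 174, 78), (60, 174, 82), (70, 174, 77), (80, 173, 34)]
top (20, 100) [(-80, 173, 92), (-70, 174, 108), (-60, 174, 109), (-50, 174, 107), (-40, 174, 108), (-30, 174, 107), (-20, 174, 106), (-10, 174, 110), (0, 174, 106), (10, 174, 108), (20, 174, 105), (30, 174, 108), (40, 174, 105), (50, 174, 108), (60, 174, 107), (70, 173, 106), (80, 174, 46)]
scene (-80, -20) [(-80, 173, 9), (-70, 174, 59), (-60, 174, 65), (-50, 174, 56), (-40, 174, 64), (-30, 174, 64), (-20, 174, 60), (-10, 175, 67), (0, 175, 64), (10, 175, 65), (20, 175, 63), (30, 175, 67), (40, 175, 67), (50, 174, 68), (60, 174, 67), (70, 175, 69), (80, 173, 145)]
scene (20, 100) [(-80, 175, 37), (-70, 174, 94), (-60, 174, 97), (-50, 175, 97), (-40, 174, 98), (-30, 175, 95), (-20, 175, 104), (-10, 175, 98), (0, 174, 104), (10, 174, 98), (20, 174, 103), (30, 174, 104), (40, 175, 105), (50, 175, 108), (60, 175, 110), (70, 174, 112), (80, 173, 231)]
top (-70, -25) [(-90, 240, 15), (-80, 173, 36), (-70, 173, 60), (-60, 173, 62), (-50, 174, 59), (-40, 173, 63), (-30, 173, 62)]
top (25, 70) [(-120, 174, 27), (-110, 173, 30), (-100, 173, 32), (-90, 173, 37), (-80, 173, 61), (-70, 174, 63), (-60, 174, 58), (-50, 173, 59), (-40, 173, 60), (-30, 173, 58)]
scene (-70, -25) [(-120, 174, 25), (-110, 174, 39), (-100, 174, 45), (-90, 194, 46), (-80, 174, 47), (-70, 174, 39), (-60, 174, 45), (-50, 174, 46), (-40, 174, 48), (-30, 175, 48)]
scene (25, 70) [(-120, 174, 26), (-110, 174, 44), (-100, 174, 49), (-90, 214, 51), (-80, 174, 50), (-70, 174, 50), (-60, 174, 46), (-50, 174, 51), (-40, 175, 49), (-30, 175, 54)]
```

All four flaps read 173–175 mm across the top. Now I'll push the carton.

Emit:
play_rows --moves '[{"dx":0,"dy":-20,"dz":0,"rx":0,"ry":0,"rz":0,"grip":1},{"dx":0,"dy":-36,"dz":0,"rx":0,"ry":0,"rz":0,"grip":1},{"dx":0,"dy":-42,"dz":0,"rx":0,"ry":0,"rz":0,"grip":1},{"dx":0,"dy":-48,"dz":0,"rx":0,"ry":0,"rz":0,"grip":1},{"dx":0,"dy":-54,"dz":0,"rx":0,"ry":0,"rz":0,"grip":1},{"dx":0,"dy":-60,"dz":0,"rx":0,"ry":0,"rz":0,"grip":1},{"dx":0,"dy":-66,"dz":0,"rx":0,"ry":0,"rz":0,"grip":1},{"dx":0,"dy":-72,"dz":0,"rx":0,"ry":0,"rz":0,"grip":1},{"dx":0,"dy":-78,"dz":0,"rx":0,"ry":0,"rz":0,"grip":1},{"dx":0,"dy":-84,"dz":0,"rx":0,"ry":0,"rz":0,"grip":1},{"dx":0,"dy":-90,"dz":0,"rx":0,"ry":0,"rz":0,"grip":1},{"dx":0,"dy":-96,"dz":0,"rx":0,"ry":0,"rz":0,"grip":1},{"dx":0,"dy":-102,"dz":0,"rx":0,"ry":0,"rz":0,"grip":1},{"dx":0,"dy":-108,"dz":0,"rx":0,"ry":0,"rz":0,"grip":1},{"dx":0,"dy":-114,"dz":0,"rx":0,"ry":0,"rz":0,"grip":1},{"dx":0,"dy":-120,"dz":0,"rx":0,"ry":0,"rz":0,"grip":1},{"dx":0,"dy":-126,"dz":0,"rx":0,"ry":0,"rz":0,"grip":1},{"dx":0,"dy":-132,"dz":0,"rx":0,"ry":0,"rz":0,"grip":1},{"dx":0,"dy":-132,"dz":0,"rx":0,"ry":0,"rz":0,"grip":1}]'

```text
clock: 31.75
eef_pos: [581.3, -60.9, 108.6]
orientation: [0.002, 0.999, 0.053, 0.009]
wrist_force: [0.1, -1.6, 1.7]
grip_width: 0.003
```

Run:
```python
from h import *
loc()
c=cam("scene");W=pts(c);L=(W[...,:2]-C0)@RR;z=W[...,2];m=(z>169)&(z<180)&(abs(L[...,0])<70)
print('lid y',np.percentile(L[m][:,1],[1,99.5]))
```

```text
t 31.75 local [  2.7 -44.2] z 108.6 toolx yaw vs carton 0.001 q [0.002 0.999 0.053 0.009] F [-0.1  -1.57] 1.66 grip 0.0
lid y [-1175.26843449   205.63182961]
```

Emit:
play_rows --moves '[{"dx":0,"dy":-4,"dz":2,"rx":0,"ry":0,"rz":0,"grip":1},{"dx":0,"dy":-7,"dz":3,"rx":0,"ry":0,"rz":0,"grip":1},{"dx":0,"dy":-10,"dz":3,"rx":0,"ry":0,"rz":0,"grip":1},{"dx":0,"dy":-13,"dz":3,"rx":0,"ry":0,"rz":0,"grip":1},{"dx":0,"dy":-15,"dz":3,"rx":0,"ry":0,"rz":0,"grip":1},{"dx":0,"dy":-15,"dz":3,"rx":0,"ry":0,"rz":0,"grip":1}]'

```text
clock: 32.55
eef_pos: [581.5, -57.4, 107.3]
orientation: [0.012, 0.998, 0.053, 0.01]
wrist_force: [1.7, -36.5, 2.7]
grip_width: 0.004
```

```bash
cat >> h.py <<'E'
def lid():
    c=cam("scene");W=pts(c);L=(W[...,:2]-C0)@RR;z=W[...,2];m=(z>169)&(z<180)&(abs(L[...,0])<70)&(abs(L[...,1])<300)
    print('lid y',np.percentile(L[m][:,1],[1,99.5]).round(1))
E
python3 -c "
from h import *
loc();lid()"
```

```text
t 32.55 local [  3.2 -40.8] z 107.3 toolx yaw vs carton 0.0 q [0.012 0.998 0.053 0.01 ] F [ -2.11 -36.46] 2.71 grip 0.0
lid y [-23.4 209.7]
```

The force has risen to 36 N, so the carton is against the stop. I'll back off and check.

Emit:
play_rows --moves '[{"dx":0,"dy":8,"dz":0,"rx":0,"ry":0,"rz":0,"grip":1},{"dx":0,"dy":30,"dz":0,"rx":0,"ry":0,"rz":0,"grip":1},{"dx":0,"dy":70,"dz":0,"rx":0,"ry":0,"rz":0,"grip":1},{"dx":0,"dy":100,"dz":-40,"rx":0,"ry":0,"rz":0,"grip":1},{"dx":0,"dy":150,"dz":-90,"rx":0,"ry":0,"rz":0,"grip":1},{"dx":0,"dy":200,"dz":-100,"rx":0,"ry":0,"rz":0,"grip":1},{"dx":0,"dy":230,"dz":-100,"rx":0,"ry":0,"rz":0,"grip":1},{"dx":0,"dy":230,"dz":-100,"rx":0,"ry":0,"rz":0,"grip":1}]'

```text
clock: 33.6
eef_pos: [603.0, -285.4, 212.5]
orientation: [0.012, 0.999, 0.051, 0.01]
wrist_force: [-0.4, 0.4, 0.2]
grip_width: 0.004
```

Run:
```python
from h import *
loc();lid()
for n in("top","scene"):
    c=cam(n);W=pts(c);L=(W[...,:2]-C0)@RR;z=W[...,2]
    m=(z>160)&(z<200)&(abs(L[...,0])<70)&(abs(L[...,1])<300);y=L[m][:,1]
    s=(z>88)&(z<100)&(abs(L[...,0])<90)&(L[...,1]>190)&(L[...,1]<240);ys=L[s][:,1]
    print(n,'carton y',np.percentile(y,[.5,99.5]).round(1),'z 1,50,99%',np.percentile(z[m],[1,50,99]).round(1),'stop y',np.percentile(ys,[2,50,98]).round(1) if s.any() else None)
    if n=="top": save({"color":cv2.resize(c["color"][60:260,90:350],(780,600))},"p10")
```

```text
t 33.6 local [   0.8 -269.8] z 212.5 toolx yaw vs carton -0.002 q [0.012 0.999 0.051 0.01 ] F [-0.39  0.44] 0.2 grip 0.0
lid y [-25.6 209.7]
top carton y [-28.3 208.6] z 1,50,99% [166.8 171.6 176.4] stop y [198.1 215.4 220.6]
scene carton y [-27.1 210.6] z 1,50,99% [166.  173.  176.2] stop y [207.1 216.2 220.9]
```

View pics/p10.png

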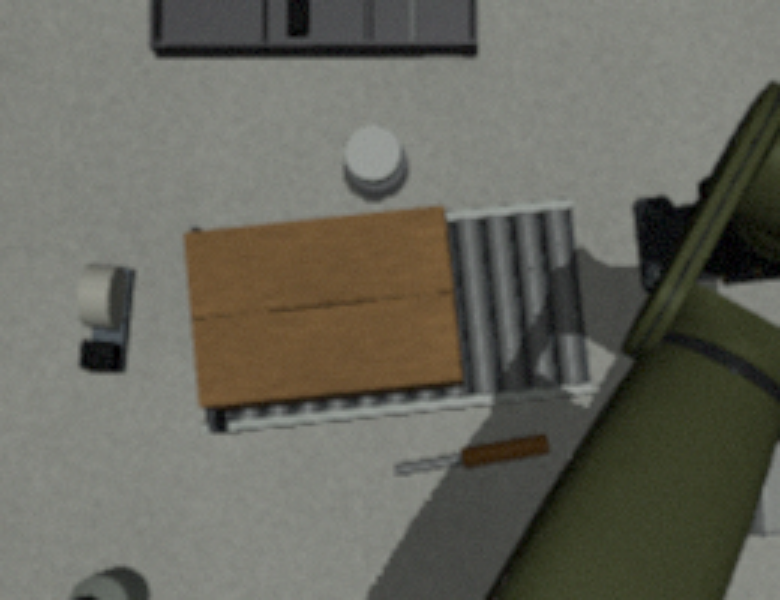

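The top view shows the lid closed (seam at about (320,300)) and the carton over the stop plate at (200,320). Bystanders are where they were. Handing in.

```bash
python3 -c "
from h import *
print(close_job())"
```

```text
the job is handed in; nothing more can be done
None
```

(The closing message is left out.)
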